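Lock the trimmer spool cover

TASK

The head of the line trimmer lies upside down on the shed bench with its cover off. Set the yellow spool cover into the round black head with its two lugs in the two entry gaps, twist it clockwise (seen from above) until the lugs are locked fully home, and let go. Leave the old green cover, whose lugs have snapped off, where it is.

Things in the scene. Friction and masses are not known exactly. Their poses are not given: they have to be found in the camera images.
- cover_grip (a point): Yellow cover, 150 g, loose: a round nose (60 mm wide, 24 high) below a round plate (94 mm wide, 12 thick) with a finger bar on top (60 mm long, 24 wide, 42 high). Point: bar centre, on the axis, 57 mm above the nose's underside, 33 above the plate's; z up, x along the bar. Same after a half turn. Bench stands at z = 0.
- lug (a point): Outer end of one of the yellow cover's two lugs, on the cover's +x side; the other is opposite. They stick out from the nose, under the plate, in line with the finger bar: each ends 46 mm from the axis, 16 mm wide, 7 thick, 4 to 11 mm above the nose's underside. Axes as the cover's.
- mouth (a point): Fixed black cup, 112 mm. Point: mouth centre at its top face, 85 mm up; z up. Mouth: 70 mm hole in a grey flange, lug gaps along +x and -x, each by a brass eyelet; shaft leaves low along +x. Enter with bar along x (spare 4 mm, 10 deg) till the plate rests on the top face, bar centre 33 mm over this point; then it turns freely clockwise from above to a stop at 60 deg, with 4 mm height play.
- oldcover_grip (a point): Old green cover, loose on the bench, same shape and size as the yellow one but without lugs: to be left alone. Point: centre of its finger bar, 57 mm above its underside, x along the bar. It and the yellow one swap places between runs.
Things that resemble listed ones, but are neither listed nor needed, are in the scene too. Of the things that look like the part that bears cover_grip, take the one that is farthest to the robot's left at the start.

How it is judged:
On the way:
1. the yellow cover is down in the mouth of the head, its plate within 9 mm of the top face (z of cover_grip in the frame of mouth below 0.042 m and horizontal distance between cover_grip and mouth below 0.012 m), for 0.1 s.
At the end, for the whole second after the job is handed in: The yellow cover sits level in the mouth of the head (centre within 12 mm, plate within 9 mm of the top face, tilt under 0.15 rad) and is turned by at least 0.75 rad (43 degrees, the stop being at 60) from the entry gaps, so that its lugs are held below the flange (all of step 1 and z of cover_grip in the frame of mouth above 0.025 m and angle between cover_grip's own z axis and vertical below 0.15 rad and angle between the x axis of cover_grip and the x axis of mouth, either way round above 0.75 rad); the robot touches nothing.
It fails at once if the old green cover is moved by more than 40 mm (distance of oldcover_grip from where it was at the start of the episode above 0.04 m).
It also fails if it takes over 40 s, if anything falls off the work surface, if the arm or the gripper's body presses on something with over 40 N, if the wrist force passes 120 N, or if a joint passes its speed limit or range.

ROBOT

A 6-joint arm with a two-finger parallel gripper is mounted at the origin on the work surface. World frame = base frame: x ahead of the robot, y to its left, z up, the work surface at z = 0. Lengths are in m, angles in rad, forces in N, time in s.
With the tool pointing down it reaches from about 0.375 to 0.9 m from the base axis. Payload 3.1 kg.
Tool frame: the origin (TCP) lies on the centre line of the jaws, within the pads' length; the fingertips stand 25 mm ahead of it and the grasp point (between the pads) lies 6 mm ahead of it (manip.tips_ahead is the distance from the TCP to the fingertips, in m); z points along the fingers, y is the direction in which the jaws open and shut (so a half turn about z gives the same grasp; the last joint's range is limited). The gripper opens to 85 mm and grips with 20 to 120 N. Pads are 22 mm wide; open, the fingers measure 114 mm over their backs; the gripper's body (76 mm by 85 mm) begins 54 mm behind the grasp point. The pads swing forward as they close: fully open they stand 13 mm farther back than shut.
Start: joints at [1.099, 0.527, 1.433, -0, 1.181, -0.178], TCP at [0.181, 0.598, 0.256] pointing down, gripper open.
Joint ranges: [-3.08, 3.08], [-0.75, 2.2], [0.22, 2.44], [-1.43, 4.57], [0, 2.65], [-2.85, 2.85]. Speed limits (rad/s): [2.79, 2.79, 3.14, 3.14, 3.14, 3.14].

INTERFACE

Orientations are given as a unit quaternion [x, y, z, w].
In Python, from station import manip gives the robot as it stands.
- The arm moves only by the tool play_rows, never from a script. Its argument "steps" is a list that holds one entry, the list of rows, each a list of 6 numbers: the shift along the tool's x, y, z in m, then the turn, a rotation vector about the tool's x, y, z in degrees. In form: [[[x, y, z, rx, ry, rz], ...]]. A call has 1 to 10 rows; each row shifts and turns the commanded pose from where the row before left it, along the tool's axes as they then stand; what a row does not reach is not made up. A row lasts 1/8 s, in which the tool goes at most 62.5 mm and 10.7 degrees, less where a joint would pass 70% of its speed; a pose out of reach is approached as far as the arm can. A call is refused whole if a number of a shift passes 0.0625 or a number of a turn 10.7, either way. A call with a gripper value outside its range is refused whole. "fingers" is the opening, from 0 (shut) to 1 (fully open), set as the call begins (left out, the last holds). The fingers move at their own pace and stop on an object; "squeeze" is the grip in N (left out, the last holds). Time passes only in rows, so rows that do not move let the fingers close. It gives the time, the measured TCP pose, the force and the opening at its end, in the units of the state.
- manip.sense(): the state, without advancing time (a new reading comes with each control period).
- manip.snapshot(name): name is "scene" or "top" or "wrist"; returns a dict with "img" (480x640x3 uint8, red, green, blue), "K" (3x3 intrinsics, pixels), "k1" (the pictures are not rectified: a ray, as slopes to the right and down, at radius r is drawn at 1 + k1 r^2 times it, then the intrinsics apply), "world_from_camera" (4x4, takes a point from camera to world coordinates). Camera axes: x right, y down, z forward; pixel columns grow to the right and rows downward; lengths in m; the calibration is good to about 2 mm. A picture is of the moment at which its call begins. There is no depth.
- manip.sign_off(): hands the job in, once; it reports no verdict.
Trained networks look in a picture, given as the dict that the camera call returned (one of the last four; its "shot" number tells which), for a name from the list of things; names that differ only in an ending like _2 or _b are one class to them, and where a whole thing is asked for, a point or a joint stands for the part that bears it (a point fixed in the world has none). Each returns a list of dicts, best first, with "score" (0 to 1); they miss things now and then, are a little off and sometimes report something else, mostly with a low value. They report only what shows in the picture. A call takes as long as a camera call. They do not tell look-alikes from the thing itself.
- manip.regions_of(label, picture): "pixels" (480x640 bool, what is visible of it) and "rect" ([left, top, right, bottom] in pixels, round what is visible of it).
- manip.pinpoint(label, picture): "point" ([column, row] in pixels: a listed point, or the origin of a listed thing).
The state is a dict: "t": time; "q": joint angles; "qd": joint speeds; "tau": joint torques, N m; "tcp_pos": TCP position; "tool_rot": TCP orientation; "force": force on the tool from outside, world axes, zero at the start; "ft_torque": the same for the moment, N m; "finger_gap": opening from 0.0 (shut) to 1.0 (fully open).
Only numpy, scipy, OpenCV 4.12 (cv2) and the standard library are available. Lean on these libraries where they do the work, as an engineer would, in place of code of your own. Each camera call takes 0.05 s, during which the arm holds its last target.

## Working session

There is one attempt and no reset: what is moved stays moved. The work goes in short steps, Python scripts to look and compute and a tool call to move; the robot and the scene stay as the last step left them, time stands still between calls to the robot, and variables do not carry over. Pictures are saved under pics/ and viewed, and the job is handed in when it is done.

Besides the shell and the picture viewer there is one more tool, called after "Request:" as name(argument=value, ...), one argument or row to a line, values as JSON. play_rows: Moves the arm, as the interface text tells. Its arguments: {"type":"object","properties":{"steps":{"type":"array"},"fingers":{"type":"number"},"squeeze":{"type":"number"}},"required":["steps"]}

```bash
mkdir -p pics; ls; python3 - <<'E'
from station import manip
import cv2
s=manip.sense();print({k:s[k] for k in s})
for n in ("scene","top","wrist"):
    p=manip.snapshot(n);cv2.imwrite(f"pics/{n}0.png",p["img"][:,:,::-1])
    print(n,p["K"],p["k1"],p["world_from_camera"])
    for l in ("cover_grip","lug","mouth","oldcover_grip"):
        print(l,[(x["point"],round(x["score"],2)) for x in manip.pinpoint(l,p)][:5])
        if l!='mouth' and l!='lug':print([(x["rect"],round(x["score"],2)) for x in manip.regions_of(l,p)][:5])
E
```

```text
pics
{'t': 0.0, 'q': array([ 1.09850000e+00,  5.28486958e-01,  1.43392408e+00,  3.42038483e-05,
        1.18138594e+00, -1.78510023e-01]), 'qd': array([-1.34064476e-03, -3.12041929e-05,  1.71837511e-03,  4.64533712e-04,
        2.36339696e-03,  9.34880984e-04]), 'tau': array([ 7.96012646e-04, -4.42349553e+01, -1.78026402e+01, -1.98533221e-04,
        8.37111671e-03,  1.59377987e-05]), 'tcp_pos': array([0.18064663, 0.59762528, 0.25531386]), 'tool_rot': array([ 1.46371805e-01,  9.89229033e-01, -1.03926820e-03, -3.67335993e-04]), 'force': array([ 0.13641135,  0.13565241, -0.39238409]), 'ft_torque': array([-0.03655193,  0.02988035,  0.0394187 ]), 'finger_gap': 0.9997965996868904}
scene [[609.37815307   0.         317.16725817]
 [  0.         609.37815307 233.1007427 ]
 [  0.           0.           1.        ]] -0.1819631734319243 [[ 0.20004247  0.68646223 -0.69910845  1.19743108]
 [ 0.97960812 -0.15377167  0.1293144  -0.21476134]
 [-0.01873362 -0.71072068 -0.70322483  0.85610445]
 [ 0.          0.          0.          1.        ]]
cover_grip [([235.5, 223.8], 0.82), ([145.2, 258.6], 0.77
[... 992 characters left out ...]
269.3], 0.68)]
lug [([471.9, 231.3], 0.72), ([397.9, 255.2], 0.69), ([430.2, 289.0], 0.61), ([319.6, 189.5], 0.6)]
mouth [([168.1, 183.8], 0.88)]
oldcover_grip [([438.2, 180.0], 0.67)]
[([415.9, 162.3, 461.3, 206.4], 0.71)]
wrist [[346.23719722   0.         328.85073108]
 [  0.         346.23719722 235.47575909]
 [  0.           0.           1.        ]] -0.048167507197226865 [[ 2.90830780e-01  9.05383542e-01  3.09351093e-01  9.95288732e-02]
 [ 9.56774504e-01 -2.75183490e-01 -9.41094847e-02  6.22812501e-01]
 [-7.68649797e-05  3.23349174e-01 -9.46279719e-01  3.74013380e-01]
 [ 0.00000000e+00  0.00000000e+00  0.00000000e+00  1.00000000e+00]]
cover_grip []
[]
lug []
mouth []
oldcover_grip []
[]
```

View pics/scene0.png

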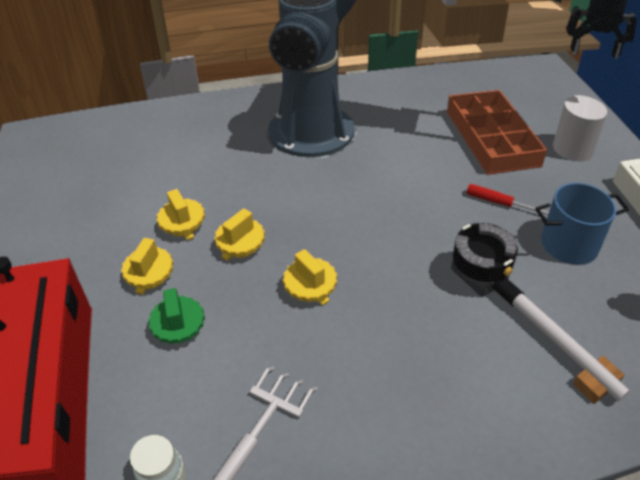

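View pics/top0.png

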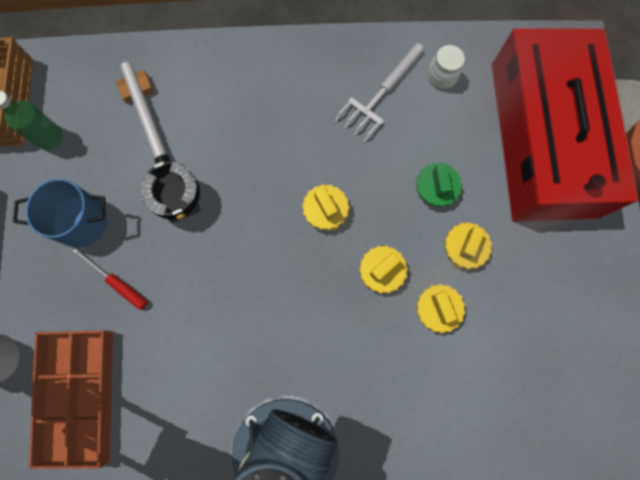

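View pics/wrist0.png

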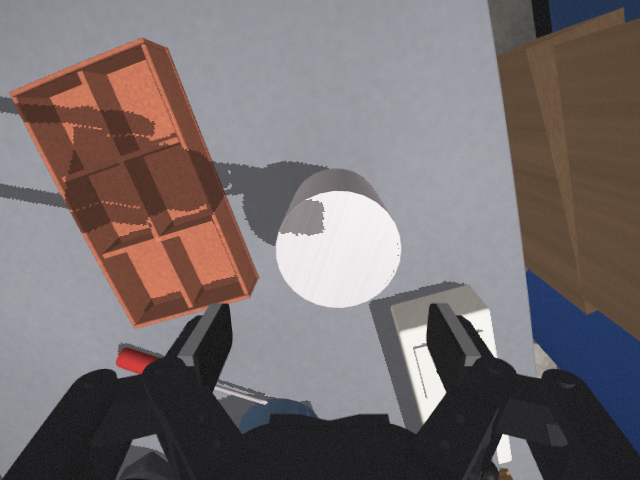

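The top view shows four yellow covers at about (326,208), (385,270), (469,246) and (441,308), and the green one at (440,185). The head is at (169,190) with its shaft running up the picture. Picture left is the robot's left, so the cover at (326,208) is the one to take.

```bash
cat > h.py <<'E'
import numpy as np,cv2
from scipy.spatial.transform import Rotation as R
from station import manip
def ray(p,uv):
    K=p["K"];k=p["k1"]
    d=cv2.undistortPoints(np.array([[uv]],float),K,np.array([k,0,0,0,0.]))[0,0]
    M=p["world_from_camera"];v=M[:3,:3]@np.array([d[0],d[1],1]);return M[:3,3],v
def atz(p,uv,z):
    o,v=ray(p,uv);return o+v*(z-o[2])/v[2]
def proj(p,X):
    M=np.linalg.inv(p["world_from_camera"]);c=M[:3,:3]@np.array(X)+M[:3,3];a=c[:2]/c[2]
    a=a*(1+p["k1"]*(a@a));return p["K"][:2,:2]@a+p["K"][:2,2]
def tri(l):
    A=np.zeros((3,3));b=np.zeros(3)
    for p,uv in l:
        o,v=ray(p,uv);v=v/np.linalg.norm(v);P=np.eye(3)-np.outer(v,v);A+=P;b+=P@o
    return np.linalg.solve(A,b)
E
python3 - <<'E'
from h import *
s=manip.snapshot("scene");t=manip.snapshot("top")
print("cov",tri([(s,(311.8,270.1)),(t,(326.8,203.2))]), atz(t,(326.8,203.2),.057))
print("mouth",tri([(s,(486.7,247.2)),(t,(168.1,183.8))]), atz(t,(168.1,183.8),.085),atz(s,(486.7,247.2),.085))
for uv in [(311.8,270.1),(235.5,223.8),(145.2,258.6),(177.5,206.1)]: print(atz(s,uv,.057))
print(atz(s,(507,268),.085),atz(s,(465,232),.085),atz(t,(180,215),.085))
for n,p,r in(("s",s,(420,200,560,320)),("t",t,(120,140,220,240)),("sc",s,(270,230,350,310)),("tc",t,(290,170,360,240))):
    c=p["img"][r[1]:r[3],r[0]:r[2],::-1];cv2.imwrite(f"pics/z_{n}.png",cv2.resize(c,None,fx=5 if n!='s' else 4,fy=5 if n!='s' else 4,interpolation=cv2.INTER_CUBIC))
E
```

```text
cov [ 0.49104439 -0.09780939  0.05675478] [ 0.49061748 -0.1001053   0.057     ]
mouth [0.53392676 0.21360679 0.08838602] [0.53577379 0.21697472 0.085     ] [0.53126256 0.21297742 0.085     ]
[ 0.49157343 -0.09553691  0.057     ]
[ 0.34423124 -0.21482424  0.057     ]
[ 0.39919531 -0.3881293   0.057     ]
[ 0.26765808 -0.32331782  0.057     ]
[0.58570256 0.22839011 0.085     ] [0.48660121 0.18892354 0.085     ] [0.47004154 0.19138755 0.085     ]
```

```bash
python3 -c "
import cv2,numpy as np
a=[cv2.resize(cv2.imread(f'pics/z_{n}.png'),(400,300) if n=='s' else (300,300)) for n in('s','t')]
b=[cv2.resize(cv2.imread(f'pics/z_{n}.png'),(350,300)) for n in('sc','tc')]
cv2.imwrite('pics/z.png',np.vstack([np.hstack(a),np.hstack(b)]))"
```

```text
(no output)
```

View pics/z.png

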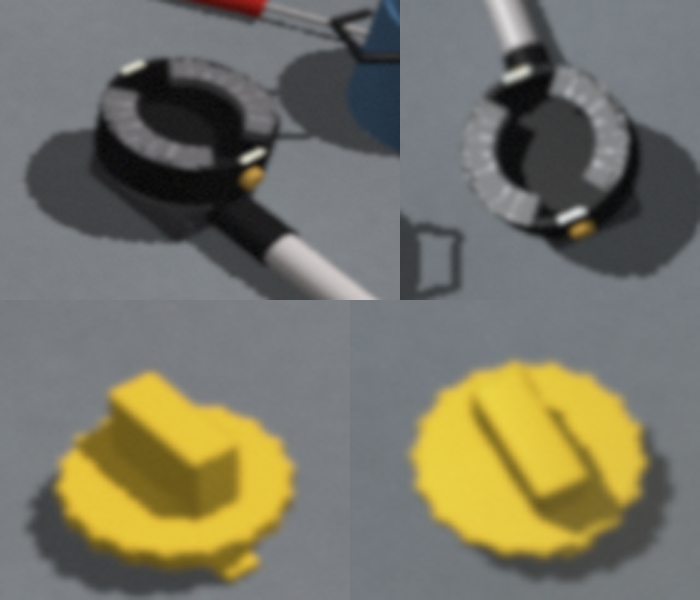

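```bash
cat >> h.py <<'E'
def plan(pos,yaw,n,roll_start=None):
    """rows to move linearly in n rows to pos, tool down with tool-x yaw (deg)"""
    s=manip.sense();R0=R.from_quat(s["tool_rot"]);p0=s["tcp_pos"]
    y=np.radians(yaw);x=np.array([np.cos(y),np.sin(y),0]);z=np.array([0,0,-1.])
    R1=R.from_matrix(np.c_[x,np.cross(z,x),z]);rv=(R0.inv()*R1).as_rotvec()
    rows=[]
    for i in range(n):
        Ri=R0*R.from_rotvec(rv*i/n)
        rows.append(np.r_[np.round(Ri.inv().apply((np.array(pos)-p0)/n),4),np.round(np.degrees(rv/n),2)].tolist())
    print("yaw now",np.degrees(np.arctan2(*R0.as_matrix()[1::-1,0])),p0);
    for r in rows: print(r)
E
python3 -c "
from h import *
plan((.534,.214,.28),202,9)"
```

```text
yaw now 163.16746700437946 [0.18094334 0.59819742 0.25630154]
[-0.0499, -0.0295, -0.0026, -0.0, 0.0, -4.31]
[-0.0475, -0.0332, -0.0026, -0.0, 0.0, -4.31]
[-0.0449, -0.0367, -0.0026, -0.0, 0.0, -4.31]
[-0.042, -0.0399, -0.0026, -0.0, 0.0, -4.31]
[-0.0389, -0.043, -0.0026, -0.0, 0.0, -4.31]
[-0.0356, -0.0458, -0.0026, -0.0, 0.0, -4.31]
[-0.032, -0.0483, -0.0026, -0.0, 0.0, -4.31]
[-0.0283, -0.0506, -0.0026, -0.0, 0.0, -4.31]
[-0.0244, -0.0526, -0.0026, -0.0, 0.0, -4.31]
```

Request:
play_rows(
  steps=[
    [[-0.05,-0.0295,-0.0026,0,0,-4.3],[-0.0475,-0.033,-0.0026,0,0,-4.3],[-0.045,-0.0367,-0.0026,0,0,-4.3],[-0.042,-0.04,-0.0026,0,0,-4.3],[-0.039,-0.043,-0.0026,0,0,-4.3],[-0.0356,-0.0458,-0.0026,0,0,-4.3],[-0.032,-0.0483,-0.0026,0,0,-4.3],[-0.028,-0.0506,-0.0026,0,0,-4.3],[-0.0244,-0.0526,-0.0026,0,0,-4.3],[0,0,0,0,0,0]],
  ],
  fingers=1,
  squeeze=60,
)

```text
t: 2.4
tcp_pos: [0.5369, 0.2104, 0.28]
tool_rot: [-0.187, 0.982, -0.0, 0.001]
force: [-0.6, 0.3, -1.7]
finger_gap: 1.0
```

```bash
python3 - <<'E'
from h import *
p=manip.snapshot("wrist");cv2.imwrite("pics/w1.png",p["img"][:,:,::-1])
s=manip.sense();print(s["tcp_pos"],s["q"])
import pickle;pickle.dump(p,open("w1.pkl","wb"))
for l in ("cover_grip","lug","mouth"):
  for x in manip.pinpoint(l,p)[:3]: print(l,x["point"],x["score"],atz(p,x["point"],.085))
E
```

```text
[0.53474104 0.21205871 0.27965039] [ 1.83205749e-01  4.33622300e-01  1.53339243e+00  3.56442238e-04
  1.17438645e+00 -1.76521680e+00]
cover_grip [34.4, 35.4] 0.83 [ 0.48322326 -0.07463763  0.085     ]
lug [84.6, 92.3] 0.9 [ 0.51338461 -0.02436015  0.085     ]
mouth [339.3, 202.3] 0.79 [0.52405242 0.216445   0.085     ]
```

View pics/w1.png

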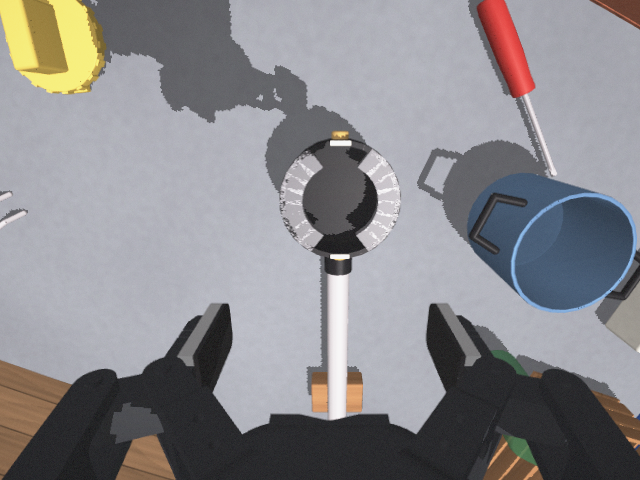

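The head is upright in the picture at (340,200), with white gap marks at (341,143) and (340,257). I'll fit the flange.

```bash
python3 - <<'E'
from h import *
import pickle;p=pickle.load(open("w1.pkl","rb"))
im=p["img"];c=im[120:275,260:420,::-1];cv2.imwrite("pics/w1z.png",cv2.resize(c,None,fx=5,fy=5,interpolation=cv2.INTER_CUBIC)[:600*1])
for uv in [(341,143),(339.5,257)]: print(atz(p,uv,.085))
# bright metal/white pixels
g=im.astype(int);sub=np.zeros(im.shape[:2],bool);sub[130:265,270:410]=True
m=sub&(g.min(2)>150)
print(m.sum())
v,u=np.nonzero(m)
P=np.array([atz(p,(a,b),.085)[:2] for a,b in zip(u,v)])
# project onto rectified topdown map 
c0=np.array([.53,.214])
W=np.zeros((480,480,3),np.uint8)
jj,ii=np.meshgrid(np.arange(480),np.arange(480))
# map pixel: x=.45+ii*.00035 ; y=.13+jj*.00035
mx=np.zeros((480,480),np.float32);my=mx.copy()
for i in range(480):
    for j in range(480):
        q=proj(p,(.45+i*.00035,.13+j*.00035,.085));mx[i,j],my[i,j]=q
W=cv2.remap(im,mx,my,cv2.INTER_CUBIC)[:,:,::-1]
cv2.imwrite("pics/rect0.png",W)
W=W.copy()
for r in (35,56): cv2.circle(W,(int((.214-.13)/.00035),int((.530-.45)/.00035)),int(r/.35),(0,0,255),1)
cv2.imwrite("pics/rect.png",W)
E
```

```text
[0.47405123 0.19785212 0.085     ]
[0.57465237 0.23712591 0.085     ]
9726
```

View pics/rect.png

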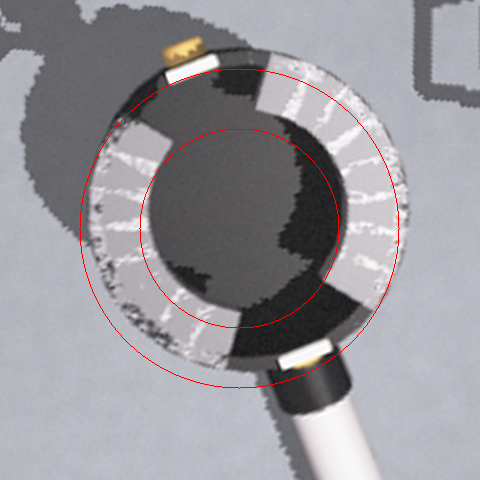

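```bash
cat >> h.py <<'E'
def rect(p,c,z,half=.084,n=480):
    g=np.linspace(-half,half,n);X,Y=np.meshgrid(g+c[0],g+c[1],indexing="ij")
    M=np.linalg.inv(p["world_from_camera"])
    C=np.stack([X,Y,np.full_like(X,z)],-1)@M[:3,:3].T+M[:3,3]
    a=C[...,:2]/C[...,2:];a=a*(1+p["k1"]*(a**2).sum(-1,keepdims=True))
    K=p["K"]
    return cv2.remap(p["img"],(a[...,0]*K[0,0]+K[0,2]).astype(np.float32),(a[...,1]*K[1,1]+K[1,2]).astype(np.float32),cv2.INTER_CUBIC)[:,:,::-1].copy()
E
python3 - <<'E'
from h import *
s=manip.sense();print(s["tcp_pos"],s["q"],np.abs(s["qd"]).max())
o=[]
for n in("wrist","top","scene"):
    p=manip.snapshot(n);W=rect(p,(.524,.217),.085,n=400)
    k=200/.084
    for r in(.035,.056):cv2.circle(W,(200,200),int(r*k),(0,0,255),1)
    o.append(W[:,70:330])
cv2.imwrite("pics/r3.png",np.hstack(o))
E
```

```text
[0.53234797 0.21440424 0.27950329] [ 1.88026795e-01  4.32440754e-01  1.53595777e+00  4.72554391e-04
  1.17446638e+00 -1.76542297e+00] 0.016282331200498098
```

View pics/r3.png

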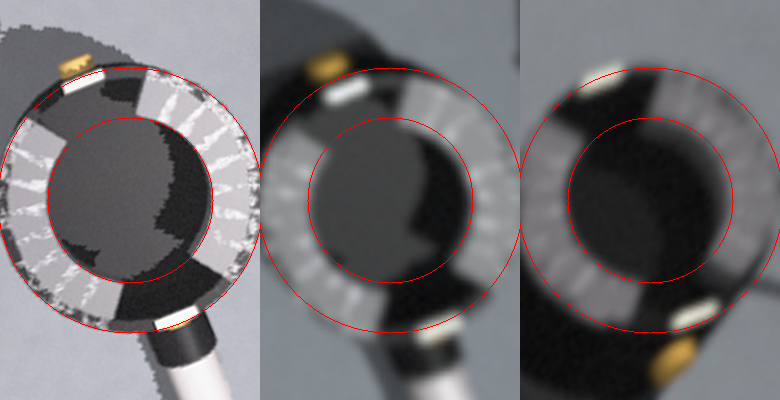

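```bash
python3 -c "
from h import *
plan((.491,-.098,.24),209,6)"
```

```text
yaw now -158.01582999194852 [0.5324241  0.21478672 0.27971023]
[0.0259, -0.0458, 0.0066, 0.0, -0.0, -1.17]
[0.0268, -0.0452, 0.0066, 0.0, -0.0, -1.17]
[0.0278, -0.0447, 0.0066, 0.0, -0.0, -1.17]
[0.0287, -0.0441, 0.0066, 0.0, -0.0, -1.17]
[0.0296, -0.0435, 0.0066, 0.0, -0.0, -1.17]
[0.0304, -0.0429, 0.0066, 0.0, -0.0, -1.17]
```

Request:
play_rows(
  steps=[
    [[0.026,-0.0458,0.0066,0,0,-1.2],[0.0268,-0.0452,0.0066,0,0,-1.2],[0.0278,-0.0447,0.0066,0,0,-1.2],[0.0287,-0.044,0.0066,0,0,-1.2],[0.0296,-0.0435,0.0066,0,0,-1.2],[0.0304,-0.043,0.0066,0,0,-1.2],[0,0,0,0,0,0],[0,0,0,0,0,0]],
  ],
)

```text
t: 3.75
tcp_pos: [0.4917, -0.0983, 0.2402]
tool_rot: [-0.251, 0.968, 0.0, -0.0]
force: [0.2, 0.5, -0.4]
finger_gap: 1.001
```

```bash
python3 - <<'E'
from h import *
s=manip.sense();print(s["tcp_pos"],np.abs(s["qd"]).max())
p=manip.snapshot("wrist");cv2.imwrite("pics/w2.png",p["img"][:,:,::-1])
for x in manip.pinpoint("cover_grip",p)[:3]: print(x["point"],x["score"],atz(p,x["point"],.057))
for x in manip.pinpoint("lug",p)[:3]: print(x["point"],x["score"],atz(p,x["point"],.0075))
o=[];k=200/.084
for z,r in((.078,.03),(.036,.047)):
    W=rect(p,(.491,-.098),z,n=400);cv2.circle(W,(200,200),int(r*k),(0,0,255),1);o.append(W)
cv2.imwrite("pics/r4.png",np.hstack(o))
E
```

```text
[ 0.4916799  -0.09832539  0.24018552] 0.026275174121604284
[328.3, 241.1] 0.89 [ 0.52771643 -0.07753468  0.0075    ]
[243.0, 17.9] 0.59 [ 0.37875112 -0.24748108  0.0075    ]
```

View pics/r4.png

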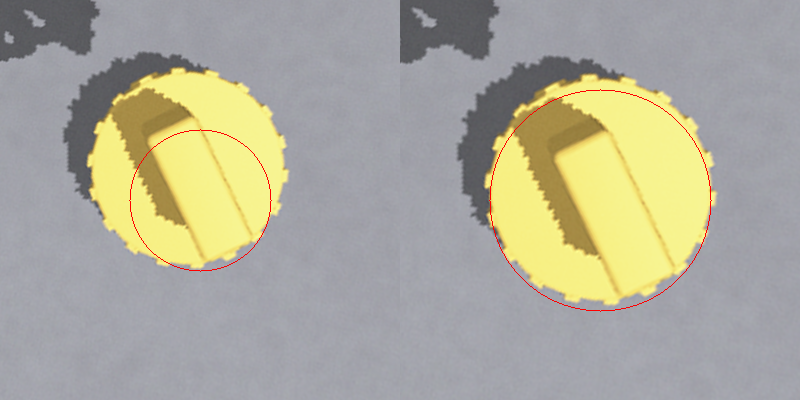

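View pics/w2.png

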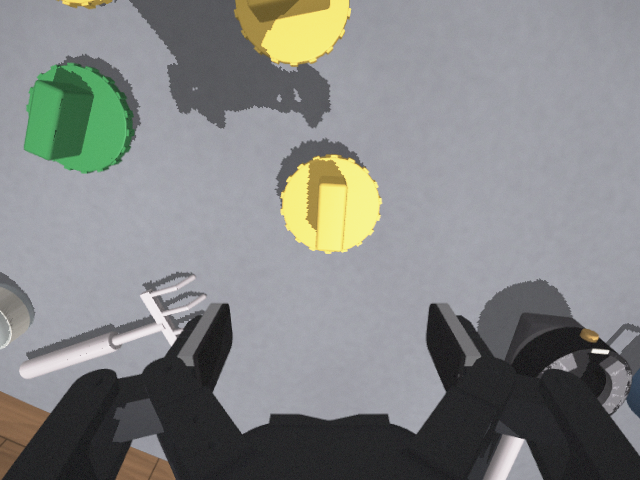

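```bash
python3 -c "
from h import *
plan((.4863,-.098,.068),205.5,5)"
```

```text
yaw now -150.78849857536986 [ 0.49193381 -0.09764256  0.240326  ]
[0.001, 0.0005, 0.0345, 0.0, 0.0, 0.74]
[0.001, 0.0005, 0.0345, 0.0, 0.0, 0.74]
[0.001, 0.0005, 0.0345, 0.0, 0.0, 0.74]
[0.001, 0.0004, 0.0345, 0.0, 0.0, 0.74]
[0.001, 0.0004, 0.0345, 0.0, 0.0, 0.74]
```

Request:
play_rows(
  steps=[
    [[0.002,0.0005,0.045,0,0,1.8],[0.002,0.0005,0.045,0,0,1.9],[0.001,0.0005,0.04,0,0,0],[0,0,0.025,0,0,0],[0,0,0.017,0,0,0],[0,0,0,0,0,0],[0,0,0,0,0,0],[0,0,0,0,0,0]],
  ],
)

```text
t: 4.9
tcp_pos: [0.4874, -0.1002, 0.0691]
tool_rot: [-0.22, 0.976, -0.001, 0.001]
force: [0.1, 0.0, 0.6]
finger_gap: 1.0
```

Request:
play_rows(
  steps=[
    [[0,0,0,0,0,0],[0,0,0,0,0,0],[0,0,0,0,0,0],[0,0,0,0,0,0],[0,0,0,0,0,0],[0,0,0,0,0,0],[0,0,0,0,0,0]],
  ],
  fingers=0,
  squeeze=60,
)

```text
t: 5.78
tcp_pos: [0.4866, -0.1002, 0.0682]
tool_rot: [-0.22, 0.976, 0.0, -0.0]
force: [-0.6, -0.1, 2.7]
finger_gap: 0.276
```

```bash
python3 - <<'E'
from h import *
s=manip.sense();print(s["tcp_pos"],s["force"],s["finger_gap"]*.085)
p=manip.snapshot("wrist");cv2.imwrite("pics/w3.png",p["img"][:,:,::-1])
plan((.4863,-.098,.068),205.5,1)
E
```

```text
[ 0.48661244 -0.10024396  0.06816158] [-0.62556847 -0.14001261  2.66385355] 0.023451130573555922
yaw now -154.63329845034954 [ 0.48661732 -0.10024629  0.06817362]
[-0.0007, 0.0022, 0.0002, 0.01, -0.01, -0.13]
```

View pics/w3.png

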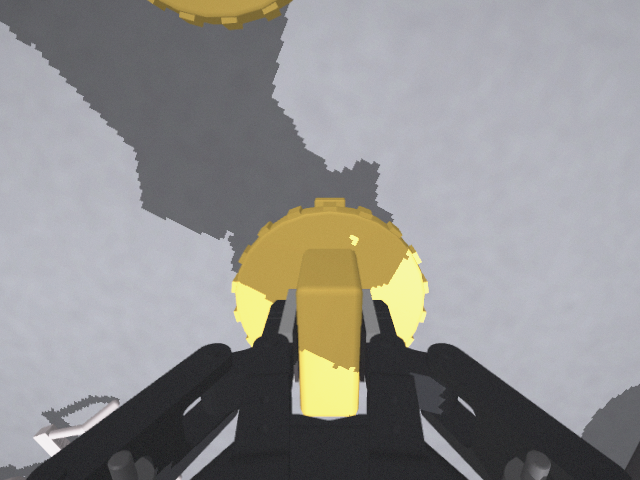

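The cover is gripped: gap 23.5 mm, bar between the pads, one lug visible at (330,201). I'll measure its offset along tool x.

```bash
python3 - <<'E'
from h import *
p=manip.snapshot("wrist");s=manip.sense();T=R.from_quat(s["tool_rot"]);t=s["tcp_pos"]
def f(uv,z): return T.inv().apply(atz(p,uv,z)-t)
print("lug",f((330,199),.011),f((330,206),.011))
print("far edge z36",f((331,210),.036))
print("left/right plate",f((234,290),.036),f((427,290),.036))
# expected pixels for circles if centre at tool offset dx
for dx in(-.004,-.002,0,.002,.004):
    c=t+T.apply([dx,0,0])
    pts=[proj(p,[*(c+T.apply([.047*np.cos(a),.047*np.sin(a),0]))[:2],.036]) for a in np.linspace(0,6.283,200)]
    pts=np.array(pts);bar=proj(p,[*(c+T.apply([.03,0,0]))[:2],.078]);
    lug=proj(p,[*(c+T.apply([.046,0,0]))[:2],.011])
    print(dx,"plate top row",pts[:,1].min(),"cols",pts[:,0].min(),pts[:,0].max(),"bar end",bar,"lug",lug)
plan((.4863,-.098,.25),201.4,3)
E
```

```text
lug [0.0448205  0.00158967 0.05718138] [0.04111272 0.00158878 0.05718093]
far edge z36 [0.04551457 0.001939   0.0321815 ]
left/right plate [ 0.00558439 -0.04514602  0.03217073] [0.00541341 0.04864411 0.03218254]
-0.004 plate top row 215.45003123523512 cols 231.655627044453 422.28645995805175 bar end [326.21532225 294.5629211 ] lug [326.91835229 204.35060318]
-0.002 plate top row 211.13158556091506 cols 231.26213822132627 422.65455570524625 bar end [326.19316498 289.45814087] lug [326.90657141 200.57442959]
0 plate top row 206.77797480868634 cols 230.8665702522502 423.024571180529 bar end [326.17081567 284.2947411 ] lug [326.89473007 196.77202652]
0.002 plate top row 202.3889701156908 cols 230.46892282788153 423.39650612779303 bar end [326.14827341 279.07205042] lug [326.8828283  192.94325498]
0.004 plate top row 197.96434586945895 cols 230.06919620445808 423.77035975020294 bar end [326.12553733 273.78939655] lug [326.87086617 189.08797811]
yaw now -154.63350967304964 [ 0.48664284 -0.10024739  0.06817575]
[-0.0002, 0.0007, -0.0606, 0.0, -0.0, 1.32]
[-0.0002, 0.0007, -0.0606, 0.0, -0.0, 1.32]
[-0.0002, 0.0007, -0.0606, 0.0, -0.0, 1.32]
```

Request:
play_rows(
  steps=[
    [[0,0,-0.03,0,0,0],[0,0,-0.055,0,0,2],[0,0,-0.055,0,0,2],[0,0,-0.042,0,0,0]],
  ],
)

```text
t: 6.38
tcp_pos: [0.487, -0.1004, 0.2521]
tool_rot: [-0.185, 0.983, -0.001, 0.001]
force: [-1.0, -0.8, -1.8]
finger_gap: 0.272
```

```bash
python3 -c "
from h import *
plan((.5239,.2155,.21),201.4,6)"
```

```text
yaw now -158.64437278462515 [ 0.48695586 -0.10040974  0.25205163]
[-0.0249, 0.0468, 0.007, -0.01, 0.01, -0.01]
[-0.0249, 0.0468, 0.007, -0.01, 0.01, -0.01]
[-0.0249, 0.0468, 0.007, -0.01, 0.01, -0.01]
[-0.0249, 0.0468, 0.007, -0.01, 0.01, -0.01]
[-0.0249, 0.0468, 0.007, -0.01, 0.01, -0.01]
[-0.0249, 0.0468, 0.007, -0.01, 0.01, -0.01]
```

Request:
play_rows(
  steps=[
    [[-0.025,0.0468,0,0,0,0],[-0.025,0.0468,0.007,0,0,0],[-0.025,0.0468,0.007,0,0,0],[-0.025,0.0468,0.007,0,0,0],[-0.025,0.0468,0.007,0,0,0],[-0.0245,0.0468,0.014,0,0,0],[0,0,0,0,0,0],[0,0,0,0,0,0],[0,0,0,0,0,0],[0,0,0,0,0,0]],
  ],
)

```text
t: 7.62
tcp_pos: [0.5239, 0.2144, 0.2084]
tool_rot: [-0.184, 0.983, -0.0, 0.0]
force: [0.4, 0.0, -1.3]
finger_gap: 0.275
```

```bash
python3 - <<'E'
from h import *
for n in("wrist","top","scene"):
    p=manip.snapshot(n);im=p["img"][:,:,::-1].copy()
    if n=="top": im=cv2.resize(im[130:250,90:250],None,fx=4,fy=4,interpolation=cv2.INTER_CUBIC)
    if n=="scene": im=cv2.resize(im[150:310,400:560],None,fx=3,fy=3,interpolation=cv2.INTER_CUBIC)
    cv2.imwrite(f"pics/h_{n}.png",im)
plan((.5239,.2155,.175),201.4,1)
E
```

```text
yaw now -158.70767131834228 [0.52387999 0.21491121 0.20838859]
[-0.0002, 0.0005, 0.0334, -0.01, 0.02, -0.11]
```

View pics/h_wrist.png

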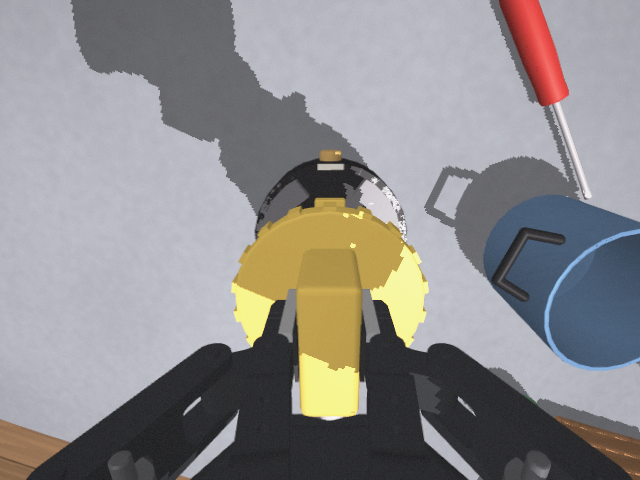

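View pics/h_scene.png

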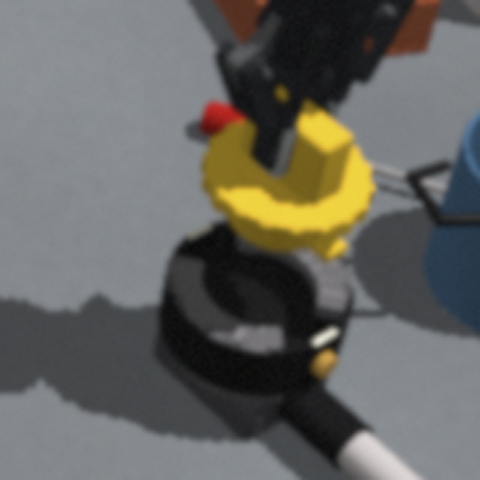

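```bash
python3 - <<'E'
from h import *
p=manip.snapshot("wrist");s=manip.sense();T=R.from_quat(s["tool_rot"]);t=s["tcp_pos"]
im=p["img"][:,:,::-1]
cv2.imwrite("pics/h2.png",cv2.resize(im[140:300,225:435],None,fx=3.7,fy=3.7,interpolation=cv2.INTER_CUBIC))
import pickle;pickle.dump((p,t,s["tool_rot"]),open("h2.pkl","wb"))
for uv in((330.5,166),(330.5,163),(330,199),(330,206)):
    for z in(.085,t[2]-.068+.011): print(uv,z,T.inv().apply(atz(p,uv,z)-t))
w=pickle.load(open("w1.pkl","rb"))
for uv in((341,143),(341,141),(339.5,257)):print(atz(w,uv,.085))
E
```

```text
(330.5, 166) 0.085 [0.05302691 0.00195136 0.12333075]
(330.5, 166) 0.15134932920887142 [0.06177512 0.00160844 0.05697842]
(330.5, 163) 0.085 [0.0550761  0.00195159 0.12333004]
(330.5, 163) 0.15134932920887142 [0.06326021 0.00160861 0.05697791]
(330, 199) 0.085 [0.02976991 0.00159394 0.12333884]
(330, 199) 0.15134932920887142 [0.04492015 0.00134941 0.05698429]
(330, 206) 0.085 [0.02465753 0.00159128 0.12334061]
(330, 206) 0.15134932920887142 [0.04121507 0.00134748 0.05698557]
[0.47405123 0.19785212 0.085     ]
[0.47246885 0.19721062 0.085     ]
[0.57465237 0.23712591 0.085     ]
```

View pics/h2.png

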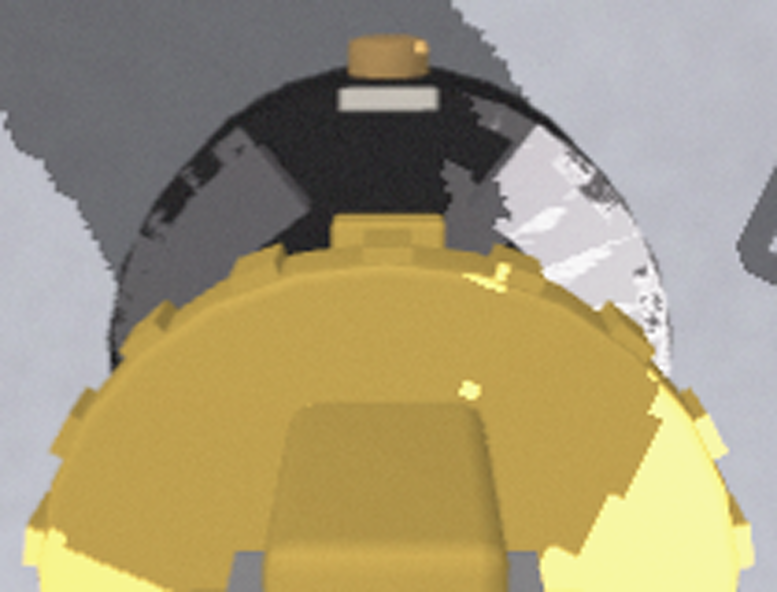

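View pics/h_top.png

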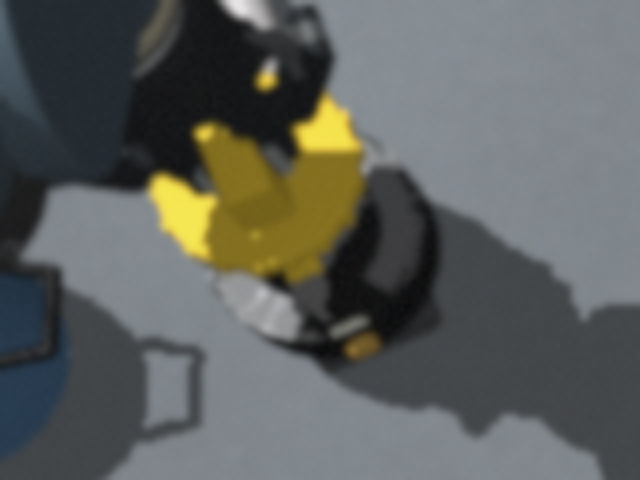

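Request:
play_rows(
  steps=[
    [[0,0,0.03,0,0,0],[0,0,0.018,0,0,0],[0,0,0.006,0,0,0],[0,0,0.004,0,0,0],[0,0,0.004,0,0,0],[0,0,0.003,0,0,0],[0,0,0,0,0,0],[0,0,0,0,0,0]],
  ],
)

```text
t: 8.82
tcp_pos: [0.5238, 0.2157, 0.1433]
tool_rot: [-0.185, 0.983, -0.0, 0.0]
force: [-1.1, 0.9, -0.8]
finger_gap: 0.272
```

Request:
play_rows(
  steps=[
    [[0,0,0.004,0,0,0],[0,0,0.004,0,0,0],[0,0,0.003,0,0,0],[0,0,0.002,0,0,0],[0,0,0,0,0,0],[0,0,0,0,0,0]],
  ],
)

```text
t: 9.57
tcp_pos: [0.5237, 0.2157, 0.1302]
tool_rot: [-0.185, 0.983, 0.0, 0.0]
force: [-1.3, -0.3, -1.3]
finger_gap: 0.272
```

Request:
play_rows(
  steps=[
    [[0,0,0.0007,0,0,5],[0,0,0,0,0,8],[0,0,0,0,0,8],[0,0,0,0,0,8],[0,0,0,0,0,0]],
  ],
)

```text
t: 10.2
tcp_pos: [0.5237, 0.2157, 0.1295]
tool_rot: [0.066, 0.998, 0.0, 0.0]
force: [0.1, -0.7, -1.3]
finger_gap: 0.271
```

```bash
python3 -c "
from h import *
s=manip.sense();print(s['force'],s['ft_torque'],s['q'])
plan((.5239,.2155,.129),201.4,1)"
```

```text
[ 0.11978858 -0.7311271  -1.25025246] [ 0.05780211 -0.02309507 -0.02260505] [ 1.93450832e-01  6.26286372e-01  1.68917725e+00  1.58369612e-05
  8.25860991e-01 -1.24579159e+00]
yaw now 172.46190088962638 [0.52371639 0.21570951 0.12953836]
[-0.0002, -0.0002, 0.0005, 0.0, 0.02, -28.94]
```

Request:
play_rows(
  steps=[
    [[0,0,0,0,0,8],[0,0,0,0,0,8],[0,0,0,0,0,7],[0,0,0,0,0,4],[0,0,0,0,0,2],[0,0,0,0,0,0],[0,0,0,0,0,0]],
  ],
)

```text
t: 11.08
tcp_pos: [0.5237, 0.2157, 0.1295]
tool_rot: [0.314, 0.95, 0.0, 0.0]
force: [0.0, -0.2, -0.6]
finger_gap: 0.273
```

```bash
python3 -c "
from h import *
s=manip.sense();print(s['force'],s['ft_torque'],s['q'])
plan((.5239,.2155,.129),141.4,1)
p=manip.snapshot('wrist');cv2.imwrite('pics/t1.png',p['img'][:,:,::-1])"
```

```text
[ 0.01282004 -0.19898701 -0.62745291] [-0.01668714  0.00961077  0.00879376] [ 1.93420074e-01  6.26431869e-01  1.68914739e+00  2.88394497e-06
  8.25841676e-01 -7.39109637e-01]
yaw now 143.4299042704737 [0.52372621 0.21569138 0.12946384]
[-0.0003, -0.0001, 0.0005, 0.01, 0.01, 2.03]
```

View pics/t1.png

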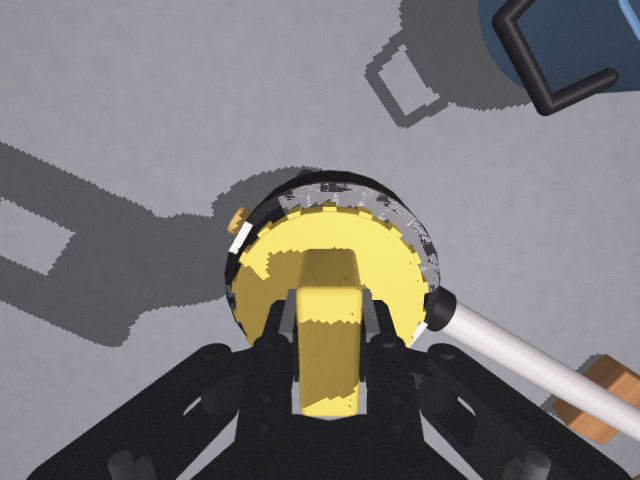

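Request:
play_rows(
  steps=[
    [[0,0,0,0,0,1.5],[0,0,0,0,0,1.5],[0,0,0,0,0,1],[0,0,0,0,0,0]],
  ],
)

```text
t: 11.62
tcp_pos: [0.5245, 0.2163, 0.1296]
tool_rot: [0.346, 0.938, 0.001, 0.001]
force: [2.4, 4.9, -3.0]
finger_gap: 0.272
```

```bash
python3 -c "
from h import *
s=manip.sense();print(s['force'],s['ft_torque'])
plan((.5239,.2155,.129),141.4,1)"
```

```text
[ 2.39826597  4.89692988 -2.99555336] [ 1.07572812 -0.37944956  1.29771691]
yaw now 139.54218843366104 [0.5244735  0.21627579 0.12956124]
[-0.0001, -0.001, 0.0006, 0.1, 0.09, -1.86]
```

The stop is reached (1.3 N m of torque). I'll ease off a degree, release and retract.

Request:
play_rows(
  steps=[
    [[0,0,0.0005,0,0,-1.2],[0,0,0,0,0,0]],
  ],
)

```text
t: 11.88
tcp_pos: [0.5245, 0.2162, 0.1295]
tool_rot: [0.338, 0.941, 0.001, 0.001]
force: [2.2, 4.7, 0.6]
finger_gap: 0.274
```

Request:
play_rows(
  steps=[
    [[0,0,0,0,0,0],[0,0,0,0,0,0],[0,0,0,0,0,0],[0,0,0,0,0,0],[0,0,-0.01,0,0,0],[0,0,-0.03,0,0,0],[0,0,-0.05,0,0,0],[0,0,-0.05,0,0,0],[0,0,0,0,0,0],[0,0,0,0,0,0]],
  ],
  fingers=1,
)

```text
t: 13.12
tcp_pos: [0.5231, 0.2156, 0.2691]
tool_rot: [0.337, 0.941, -0.0, -0.0]
force: [-0.1, 0.4, -0.6]
finger_gap: 1.001
```

```bash
python3 - <<'E'
from h import *
s=manip.sense();print(s["tcp_pos"],s["force"],s["finger_gap"])
p=manip.snapshot("wrist");cv2.imwrite("pics/f1.png",p["img"][:,:,::-1])
W=rect(p,(.525,.2155),.121,n=400);cv2.circle(W,(200,200),int(.047*200/.084),(0,0,255),1)
W2=rect(p,(.525,.2155),.139,n=400)
q=manip.snapshot("scene");cv2.imwrite("pics/f2.png",cv2.resize(q["img"][150:350,400:600,::-1],None,fx=3,fy=3))
W3=rect(p,(.525,.2155),.097,n=400);cv2.circle(W3,(200,200),int(.047*200/.084),(0,0,255),1)
cv2.imwrite("pics/f3.png",np.hstack([W3,W2]))
E
```

```text
[0.52306144 0.21559769 0.2690723 ] [-0.11116366  0.40134468 -0.62877354] 1.0005902316321393
```

View pics/f3.png

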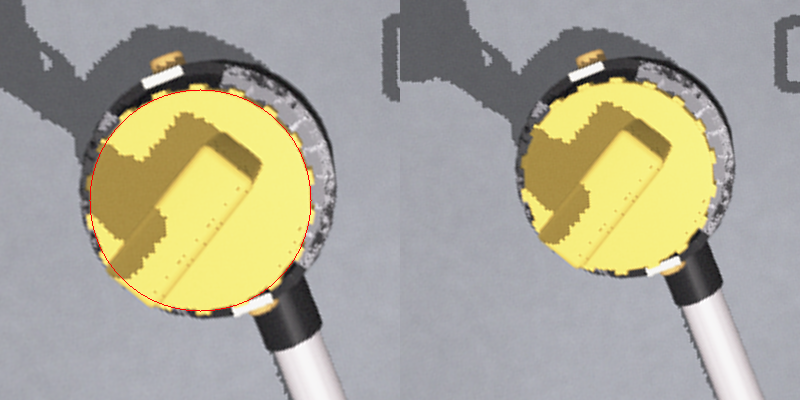

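View pics/f2.png

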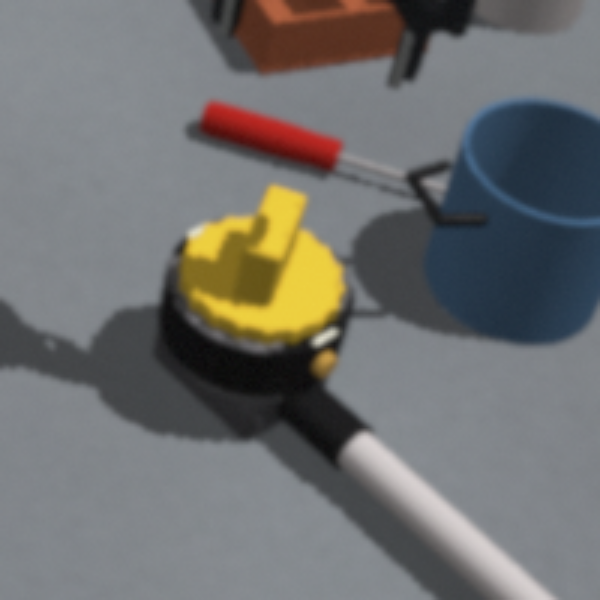

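```bash
python3 -c "
from station import manip
print(manip.sign_off())"
```

```text
the job is handed in; nothing more can be done
None
```

The yellow cover is seated in the head, twisted clockwise to the stop and released, and I handed the job in at about 13 s. I took the yellow cover farthest to the robot's left, gripped it by the bar and lowered it with its lugs in the gaps. The wrist force stayed within a few newtons on the way down.

**Last checks**
- **Turn:** the twist ended against the stop with about 1.3 N m on the wrist. The last picture shows the bar about 57–61° from the entry gaps.
- **Seating:** the plate lies level, with its centre within about 2 mm of the mouth centre.
- **Release:** the fingers are fully open, about 140 mm above the grasp height, and the wrist reads about 0 N.
- **Green cover:** the arm never went near it, but I took no measurement of it at the end.

**Disagreements**
- **Mouth position:** the trained network's mouth points were up to about 10 mm off, so I fitted the flange in the pictures instead. After that the three cameras still differed by 2–5 mm.
- **Wrist camera:** it showed a bias of about 2 mm, which I corrected by comparing the held cover with the gap marks.

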